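# Ready the cordless kettle warmer: pack in, cover shut and locked, foot down

## Robot

A 6-joint arm with a two-finger parallel gripper is mounted at the origin on the work surface. World frame = base frame: x ahead of the robot, y to its left, z up, the work surface at z = 0. Lengths are in m, angles in rad, forces in N, time in s.
With the tool pointing down it reaches from about 0.3 to 0.775 m from the base axis. Payload 14.6 kg.
Tool frame: the origin (TCP) lies midway between the tips of the shut fingers; the grasp point (between the pads) lies 19 mm behind it; z points along the fingers, y is the line along which they close (so a half turn about z gives the same grasp; the last joint's range is limited). The gripper opens to 85 mm and grips with 20 to 120 N. Pads are 22 mm wide; open, the fingers measure 114 mm over their backs; the gripper's body (76 mm by 85 mm) begins 54 mm behind the grasp point. The pads swing forward as they close: fully open they stand 13 mm farther back than shut.
Start: joints at [-1.377, 0.3, 1.521, -0, 1.321, -0.067], TCP at [0.142, -0.531, 0.231] pointing down, gripper open.
Joint ranges: [-3.03, 3.03], [-0.79, 2.21], [0.23, 2.52], [-1.04, 4.18], [0, 3.07], [-2.55, 2.55]. Speed limits (rad/s): [2.22, 2.22, 2.57, 3.14, 3.14, 3.14].

## Interface

Orientations are given as a rotation vector (axis times angle).
In Python, from workcell import * gives the robot as it stands.
- The arm moves only by the shell command python3 -m crank 'ROWS'. ROWS is JSON, a list that holds one entry, the list of rows, each a list of 7 numbers: the shift along the tool's x, y, z in cm, then the turn, a rotation vector about the tool's x, y, z in degrees, then the opening, from -1 (shut) to 1 (fully open), so that 0 is half open. A call has 1 to 12 rows; each row is the pose to reach, as a shift and turn from the pose commanded when the call began, along the tool's axes at that moment; what a row does not reach only later rows make up. A row lasts 1/10 s, in which the tool goes at most 50 mm and 8.59 degrees, less where a joint would pass 70% of its speed; a pose out of reach is approached as far as the arm can. A call with a gripper value outside its range is refused whole. The fingers move at their own pace and stop on an object; the grip force is fixed at half the most. Time passes only in rows, so rows that repeat a pose let the fingers close. It gives the time, the measured TCP pose, the force, the opening and the grip force at its end, in the units of the state.
- sense(): the state, without advancing time (a new reading comes with each control period).
- read_camera(name): name is "side" or "top" or "wrist"; returns a dict with "color" (400x640x3 uint8, blue, green, red), "vertical_fov" (degrees; the focal length in pixels is half the picture's height over the tangent of half this angle, whatever the lens; pixels are square), "cx", "cy" (the principal point, pixels), "world_from_camera" (4x4, takes a point from camera to world coordinates). Camera axes: x right, y up, looking along -z (the intrinsics and any distortion apply to the point x, -y, -z); pixel columns grow to the right and rows downward; lengths in m; the calibration is good to about 2 mm. A picture is of the moment at which its call begins. There is no depth.
- sign_off(): hands the job in; it is judged then, once.
The state is a dict: "clock": time; "joint_positions": joint angles; "joint_velocities": joint speeds; "joint_torque": joint torques, N m; "eef_pos": TCP position; "orientation": TCP orientation; "wrist_force": force on the tool from outside, world axes, zero at the start; "ft_torque": the same for the moment, N m; "gripper_width": opening from 0.0 (shut) to 1.0 (fully open); "finger_force": force on a finger pad.
Only numpy, scipy, OpenCV 4.12 (cv2) and the standard library are available. Lean on these libraries where they do the work, as an engineer would, in place of code of your own. Each camera call takes 0.05 s, during which the arm holds its last target. There are 200 camera calls.

## Task

Get the kettle warmer ready for the kettle: gently lay the battery pack flat in the warmer's open bay, slide the cover fully shut over it, then press the cover's slotted stud down and turn it clockwise until it drops into its catch and stays down by itself. Last of all, screw the levelling foot clockwise until it just touches the counter, without screwing it down hard. Leave the other things on the counter where they are.

Things in the scene. Friction and masses are not known exactly. Their poses are not given: they have to be found in the camera images.
- warmer: Fixed kettle warmer, a white box 180 mm (its x) by 300 mm (its y), 72 mm high; origin at the centre of its underside on the counter. Its +y half is the open battery bay, its -y half a flat deck with a flush round warming plate; a steel bracket sticks out of its -y end and carries the levelling foot. Its parts below share its axes unless said otherwise. Highest is the stud, 134 mm above the counter.
- bay_floor (a point): Centre of the bay's floor, 8 mm above the counter. The bay is 102 mm along the warmer's x and 134 mm along its y, 64 mm deep, walls upright; axes as the warmer's. With the cover fully open nothing lies over the bay but up to 2 mm at its deck side.
- pack_center (a point): Centre of the loose grey battery pack (0.4 to 0.8 kg), half-way up (29 mm above its underside). The body is 90 mm (x) by 120 mm (y) by 34 mm high; along its top, on the centre line, runs a grip rib 18 mm wide (x), 80 mm long (y), 24 mm high, so the rib spans 5 to 29 mm above this point. It goes in the bay rib up, its length along the bay's length, either way round, with 6 to 7 mm play on each side; then the rib's top lies 6 mm below the bay's rim, under the cover.
- cover (a joint): Opening of the flat aluminium sliding cover (166 mm x by 150 mm y, 6 mm thick, underside 74 mm above the counter): 0 = shut over the bay, 0.150 m = fully open over the deck. It slides along the warmer's y, towards +y to shut, up to a stop at 0; friction about 3 N; it stays where it is left.
- cover_grip (a point): Centre of the wooden grip rib on the cover, which moves with the cover: 60 mm long along the warmer's x, 16 mm wide (y), 26 mm high, its foot 13 mm below this point on the cover's top; the stud's axis lies 98 mm from it towards the warmer's +x.
- stud (a joint): Turn of the steel quarter-turn stud in the cover, rad: 0 = unlocked, grows clockwise seen from above, stop at 1.5. It can turn only while pressed at least 11 mm down (with the cover shut); it falls into the catch from about 1.35.
- stud_push (a joint): How far the stud is pressed down, m: 0 = up, 0.014 = fully down at its stop. A spring pushes it up (3 N at the top, 10 N fully down). Pressed 11 to 14 mm, turned to about 1.4 to 1.5 and let go, it springs back up a few mm into the catch and stays at 0.007; not caught, it comes back to 0 or rests at about 0.011 part-turned.
- stud_grip (a point): Centre of the stud's grip bar, on the stud's upright axis: a steel bar 60 mm long, 16 mm wide, 30 mm high with a slot line along its top, standing on a disc 44 mm across. The bar spans 15 mm above and below this point; the point is 119 mm above the counter when the stud is up. The bar's length is this point's own y axis (along the warmer's y when unlocked) and turns with the stud.
- foot (a joint): Turn of the levelling foot, rad, clockwise from above; each rad lowers the foot 3 mm. It starts between 0 and 1.0; the rubber pad meets the counter at 2.0 and beyond that is squashed, with resistance that rises by about 0.15 N m per rad, to a stop at 2.8. It keeps its place when let go (friction 0.12 N m). It can be turned in several grasps.
- foot_grip (a point): Centre of the foot's black grip bar, on its upright axis: 62 mm long, 16 mm wide, 30 mm high (15 mm above and below this point), on a disc 40 mm across, at the bracket beyond the warmer's -y end; about 92 to 95 mm above the counter at the start. The bar's length is this point's own x axis and turns with the foot.
- foot_sole (a point): Centre of the underside of the foot's rubber pad (44 mm across); its height is the gap left to the counter, 3 to 6 mm at the start.
- kettle: Red enamel kettle, 176 mm across, 190 mm high with its bail; origin at the centre of its underside. Bystander.
- rolling_pin: Wooden rolling pin, 370 mm long, 52 mm thick, lying along its y; origin under its middle. Bystander.
- sugar_bowl: White ceramic sugar bowl with flip-top lid, 96 mm across, 102 mm high; origin at the centre of its underside. Bystander.
- ladle: Steel ladle lying down, bowl 88 mm across at its origin, handle 270 mm along its -x. Bystander.
- tongs: Steel spring tongs lying flat, about 230 mm long along x; origin under the middle. Bystander.
- mug: Blue ceramic mug, 80 mm across, 90 mm high; origin at the centre of its underside. Bystander.
- butter_dish: White lidded butter dish, 85 mm by 125 mm, 64 mm high, with a small round knob; origin at the centre of its underside. About the battery pack's size and it may stand in either of two places beside the warmer. Bystander.
- pack: The battery pack itself; origin at the centre of its underside (see pack_center).
Things that resemble listed ones, but are neither listed nor needed, are in the scene too. Leave any purple or turquoise look-alike of the pack alone.

How it is judged:
On the way, in this order (a step that is already met when the one before it is completed fails the run):
1. the battery pack lies flat in the bay (x of pack_center in the frame of bay_floor between -0.012 and 0.012 m and y of pack_center in the frame of bay_floor between -0.013 and 0.013 m and z of pack_center in the frame of bay_floor below 0.034 m and angle between pack_center's own z axis and vertical below 0.1 rad), for 0.2 s.
2. the cover is slid fully shut (all of step 1 and value of joint cover below 0.005 m), for 0.2 s.
3. the stud has been turned and sits in its catch (value of joint cover below 0.005 m and value of joint stud above 1.2 rad and value of joint stud_push between 0.0045 and 0.0095 m), for 0.2 s.
4. the levelling foot touches the counter (value of joint foot between 1.65 and 2.35 rad), for 0.2 s.
At the end, for the whole second after the job is handed in: Pack flat and still on the bay floor (within 13 mm of centre, tilt under 0.1 rad); cover shut to within 5 mm; stud turned over 1.2 rad and, let go, 4.5 to 9.5 mm down in its catch; foot pad within 1 mm of the counter or squashed at most 1 mm (foot at 1.65 to 2.35 rad) (all of step 1 and all of step 3 and all of step 4 and linear speed of pack below 0.02 m/s); the robot touches nothing.
It fails at once if a bystander (kettle, rolling pin, sugar bowl, ladle, tongs, mug or butter dish) is moved more than 30 mm (distance of any of kettle, rolling_pin, sugar_bowl, ladle, tongs, mug, butter_dish from where it was at the start of the episode above 0.03 m).
It fails at once if the pack is dropped into the bay (faster than 0.6 m/s low in the bay) (horizontal distance between pack_center and bay_floor below 0.05 m and z of pack_center in the frame of bay_floor below 0.07 m and linear speed of pack above 0.6 m/s).
It fails at once if the foot is screwed down hard (pad squashed more than 1.8 mm) (value of joint foot above 2.6 rad).
It also fails if it takes over 72 s, if anything falls off the work surface, if the arm or the gripper's body presses on something with over 40 N, if the wrist force passes 120 N, or if a joint passes its speed limit or range.

## Working session

There is one attempt and no reset: what is moved stays moved. The work goes in short steps, Python scripts to look and compute and a shell command to move; the robot and the scene stay as the last step left them, time stands still between calls to the robot, and variables do not carry over. Pictures are saved under pics/ and viewed, at most 10 in all, crops included, and the job is handed in when it is done.

```bash
ls; mkdir -p pics
python3 - <<'E'
from workcell import *
import cv2,numpy as np
for n in("top","side"):
    c=read_camera(n); cv2.imwrite(f"pics/{n}0.png",c["color"]); print(n,c["vertical_fov"],c["cx"],c["cy"],[k for k in c]); print(np.round(c["world_from_camera"],4).tolist())
    for k in c:
        if k not in("color","world_from_camera"): print(k,c[k])
print(sense())
E
```

```text
pics
top 46.05035615995996 324.6046041993627 197.83042609294387 ['color', 'vertical_fov', 'cx', 'cy', 'world_from_camera']
[[0.0185, 0.9855, -0.1687, 0.2774], [-0.9997, 0.0211, 0.0133, 0.0015], [0.0167, 0.1684, 0.9856, 1.5475], [0.0, 0.0, 0.0, 1.0]]
vertical_fov 46.05035615995996
cx 324.6046041993627
cy 197.83042609294387
side 43.24072365861606 312.0462461789143 202.57274578995154 ['color', 'vertical_fov', 'cx', 'cy', 'world_from_camera']
[[0.9122, 0.3158, -0.2612, 0.03], [-0.4098, 0.7051, -0.5787, -1.0381], [0.0014, 0.6349, 0.7726, 1.4513], [0.0, 0.0, 0.0, 1.0]]
vertical_fov 43.24072365861606
cx 312.0462461789143
cy 202.57274578995154
{'clock': 0.1, 'joint_positions': array([-1.37659287e+00,  3.00402905e-01,  1.52152345e+00,  1.01281427e-05,
        1.32071302e+00, -6.66257487e-02]), 'joint_velocities': array([ 0.00124311, -0.00169712, -0.00078662,  0.00085084,  0.00148334,
       -0.00034993]), 'joint_torque': array([ 3.84447912e-04, -5.44377315e+01, -3.62368155e+01, -4.89552394e-05,
        3.04687201e-03,  2.17499439e-05]), 'eef_pos': array([ 0.14177937, -0.53119021,  0.23078311]), 'orientation': array([-3.11387862e+00, -4.08409318e-01,  8.93987333e-05]), 'wrist_force': array([ 0.67499899, -0.44951527, -0.62496498]), 'ft_torque': array([-0.0140665 ,  0.00573375, -0.0087975 ]), 'finger_force': 0.0, 'gripper_width': 0.9981247061463936}
```

View pics/top0.png

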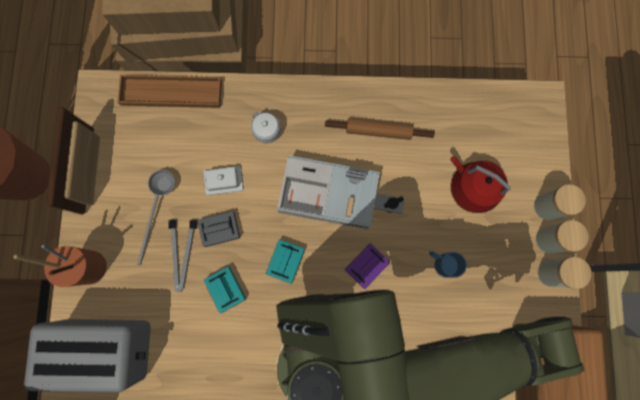

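View pics/side0.png

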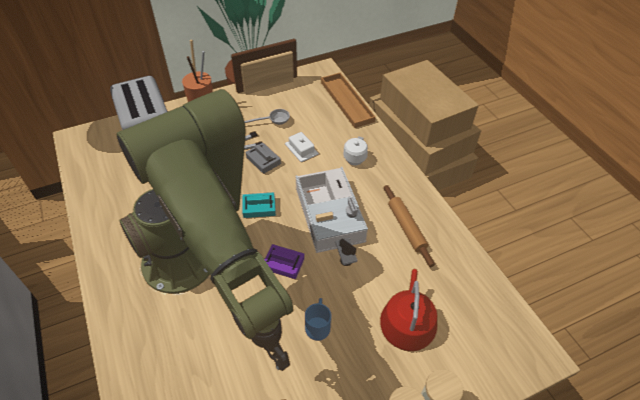

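The top view shows these pack-like things: grey at (219,229), turquoise at (286,260) and (225,288), purple at (367,265), and the white butter dish with a round knob at (223,180). The grey one with the rib fits the description. The warmer is at about (330,190), with its bay to the left, the stud at (357,175), the cover grip at (350,206) and the foot at (393,203). I'll confirm this in an enlarged crop.

```bash
cat > h.py <<'E'
from workcell import *
import cv2,numpy as np
from scipy.spatial.transform import Rotation as R
def ray(c,u,v):
    f=200/np.tan(np.radians(c["vertical_fov"]/2)); T=np.array(c["world_from_camera"])
    return T[:3,3],T[:3,:3]@np.array([(u-c["cx"])/f,-(v-c["cy"])/f,-1])
def onz(c,u,v,z):
    o,d=ray(c,u,v); return o+d*(z-o[2])/d[2]
def proj(c,p):
    f=200/np.tan(np.radians(c["vertical_fov"]/2)); T=np.array(c["world_from_camera"])
    q=T[:3,:3].T@(np.array(p)-T[:3,3]); return c["cx"]+f*q[0]/-q[2], c["cy"]-f*q[1]/-q[2]
def tool(p):  # world target point for TCP -> shift cm in tool axes
    s=sense(); return np.round(R.from_rotvec(s["orientation"]).inv().apply(np.array(p)-s["eef_pos"])*100,2)
def yaw():  # direction of tool y in world, deg
    s=sense(); y=R.from_rotvec(s["orientation"]).apply([0,1,0]); return np.degrees(np.arctan2(y[1],y[0]))
E
python3 - <<'E'
from h import *
im=cv2.imread("pics/top0.png"); cv2.imwrite("pics/crop.png",cv2.resize(im[145:250,190:410],None,fx=3.6,fy=3.6,interpolation=cv2.INTER_CUBIC))
c=read_camera("top")
for n,u,v,z in [("pack",219,228,.058),("stud",357,174,.134),("grip",350,206,.106),("foot",394,203,.108),("cornerA",288,152,.072),("cornerB",382,168,.072),("C",373,228,.072),("D",278,212,.072)]: print(n,onz(c,u,v,z).round(3))
E
```

```text
pack [0.428 0.314 0.058]
stud [ 0.596 -0.116  0.134]
grip [ 0.5   -0.097  0.106]
foot [ 0.512 -0.234  0.108]
cornerA [0.678 0.103 0.072]
cornerB [ 0.631 -0.202  0.072]
C [ 0.437 -0.173  0.072]
D [0.481 0.128 0.072]
```

View pics/crop.png

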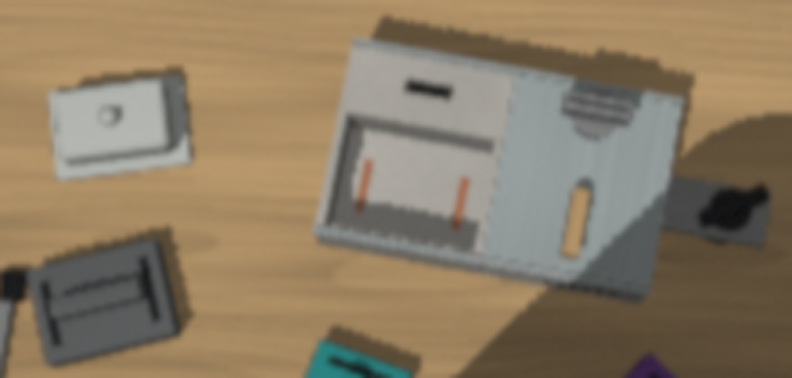

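The crop confirms the grey pack with its rib at about (219,228), the butter dish with its knob, the cover fully open, and the stud, grip and foot. I'll move above the pack.

```bash
python3 -m crank '[[[9,-7,-3,0,0,-9,1],[18,-14,-5,0,0,-18,1],[26,-20,-5,0,0,-27,1],[33.5,-25,-5,0,0,-36,1],[36,-32,-5,0,0,-45,1],[39,-38,-5,0,0,-54,1],[41,-44,-5,0,0,-62,1],[43,-50,-5,0,0,-70,1],[45,-56,-5,0,0,-78,1],[47,-62,-5,0,0,-86,1],[49.4,-74.2,-5,0,0,-94,1],[49.4,-74.2,-5,0,0,-94,1]]]'; python3 -c "
from h import *
print(tool([.428,.314,.28]),yaw(),sense()['eef_pos'])"
```

```text
clock: 1.35
eef_pos: [0.3826, 0.0038, 0.2768]
orientation: [1.819, 2.561, 0.0]
wrist_force: [1.2, -1.1, -0.2]
gripper_width: 0.997
finger_force: 0.0
[27.8  14.51 -0.32] 19.238770063447305 [0.38263529 0.00375463 0.27675189]
```

```bash
python3 -m crank '[[[27.8,14.5,0,0,0,0,1],[27.8,14.5,0,0,0,0,1],[27.8,14.5,0,0,0,0,1],[27.8,14.5,0,0,0,0,1],[27.8,14.5,0,0,0,0,1],[27.8,14.5,0,0,0,0,1],[27.8,14.5,0,0,0,0,1],[27.8,14.5,0,0,0,0,1],[27.8,14.5,0,0,0,0,1],[27.8,14.5,0,0,0,0,1]]]'; python3 -c "
from h import *
c=read_camera('wrist');cv2.imwrite('pics/w1.png',c['color']);np.save('w1',c,allow_pickle=True)
c2=read_camera('top');cv2.imwrite('pics/top1.png',c2['color']);np.save('t1',c2,allow_pickle=True)
print(tool([.428,.314,.28]),yaw(),sense()['eef_pos'],c['vertical_fov'],proj(c,[.428,.314,.058]))"
```

```text
clock: 2.35
eef_pos: [0.4299, 0.3105, 0.2769]
orientation: [1.827, 2.555, 0.0]
wrist_force: [-0.7, 0.2, 0.7]
gripper_width: 0.998
finger_force: 0.0
[ 0.38 -0.08 -0.3 ] 18.85657301697725 [0.42998671 0.3106486  0.27703451] 58.88674698349052 (np.float64(317.11740013558085), np.float64(169.31327839491922))
```

View pics/w1.png

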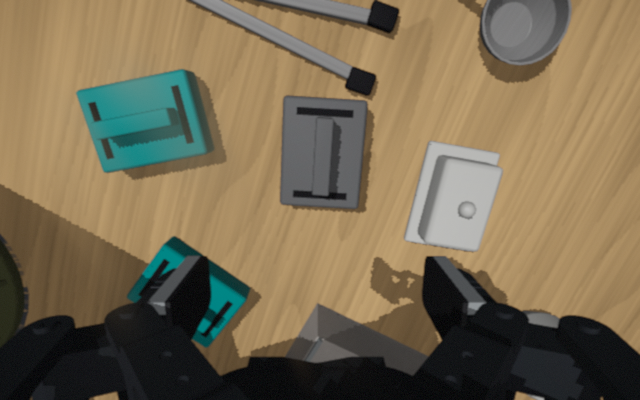

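The wrist view shows the grey pack with body corners at about (285,96), (368,100), (360,210) and (281,206). Its rib runs from (325,117) to (321,195).

```bash
python3 -c "
from h import *
c=np.load('w1.npy',allow_pickle=True).item()
im=c['color'];b=im.astype(int)
# grey body mask (dark, low saturation) around the pack
hsv=cv2.cvtColor(im,cv2.COLOR_BGR2HSV); m=((hsv[...,1]<45)&(hsv[...,2]<130)).astype(np.uint8); m[:,:270]=0;m[:,380:]=0;m[:93]=0;m[225:]=0
m=cv2.morphologyEx(m,cv2.MORPH_OPEN,np.ones((5,5)))
k=max(cv2.findContours(m,0,2)[0],key=cv2.contourArea); r=cv2.minAreaRect(k); print(r)
P=np.array([onz(c,u,v,.034) for u,v in cv2.boxPoints(r)]); print(P.round(3),P.mean(0).round(4),np.linalg.norm(P-np.roll(P,1,0),axis=1).round(3))
a,b_=onz(c,325,117,.058),onz(c,321,195,.058); print('rib',a.round(4),b_.round(4),((a+b_)/2).round(4),np.degrees(np.arctan2(*(a-b_)[:2])),np.linalg.norm(a-b_))
for q in [P.mean(0),(a+b_)/2]: print(tool([q[0],q[1],.09]))
"
```

```text
((321.98834228515625, 152.18678283691406), (83.08787536621094, 108.66297149658203), 3.5763344764709473)
[[0.399 0.258 0.034]
 [0.371 0.373 0.034]
 [0.455 0.396 0.034]
 [0.49  0.283 0.034]] [0.429  0.3274 0.034 ] [0.094 0.118 0.087 0.118]
rib [0.4184 0.3663 0.058 ] [0.4407 0.2895 0.058 ] [0.4296 0.3279 0.058 ] -16.18053917106321 0.07998442229686013
[ 1.61  0.44 18.7 ]
[ 1.64  0.51 18.7 ]
```

```bash
python3 -m crank '[[[1.6,0.5,5,0,0,2.7,0.2],[1.6,0.5,10,0,0,2.7,0.1],[1.6,0.5,15,0,0,2.7,0],[1.6,0.5,20,0,0,2.7,0],[1.6,0.5,22,0,0,2.7,0],[1.6,0.5,23.8,0,0,2.7,0],[1.6,0.5,23.8,0,0,2.7,0],[1.6,0.5,23.8,0,0,2.7,-1],[1.6,0.5,23.8,0,0,2.7,-1],[1.6,0.5,23.8,0,0,2.7,-1],[1.6,0.5,23.8,0,0,2.7,-1],[1.6,0.5,23.8,0,0,2.7,-1]]]'; python3 -m crank '[[[0,0,-2,0,0,0,-1],[0,0,-5,0,0,0,-1],[0,0,-9,0,0,0,-1],[0,0,-13,0,0,0,-1],[0,0,-17,0,0,0,-1],[0,0,-20,0,0,0,-1],[0,0,-20,0,0,0,-1],[0,0,-20,0,0,0,-1]]]'
python3 - <<'E'
from h import *
c=read_camera('wrist');cv2.imwrite('pics/w2.png',c['color'])
# warmer from top view t1: bay opening edges & stud/grip via masks
t=np.load('t1.npy',allow_pickle=True).item();im=t['color']; cv2.imwrite('pics/crop2.png',cv2.resize(im[140:240,270:410],None,fx=5.5,fy=5.5,interpolation=cv2.INTER_CUBIC))
E
```

```text
clock: 3.65
eef_pos: [0.4301, 0.3288, 0.0403]
orientation: [1.885, 2.512, 0.004]
wrist_force: [-1.8, -2.9, 6.9]
gripper_width: 0.193
finger_force: 60.4
clock: 4.45
eef_pos: [0.429, 0.3283, 0.2382]
orientation: [-1.885, -2.513, 0.0]
wrist_force: [-0.5, -0.3, -5.8]
gripper_width: 0.195
finger_force: 59.5
```

View pics/crop2.png

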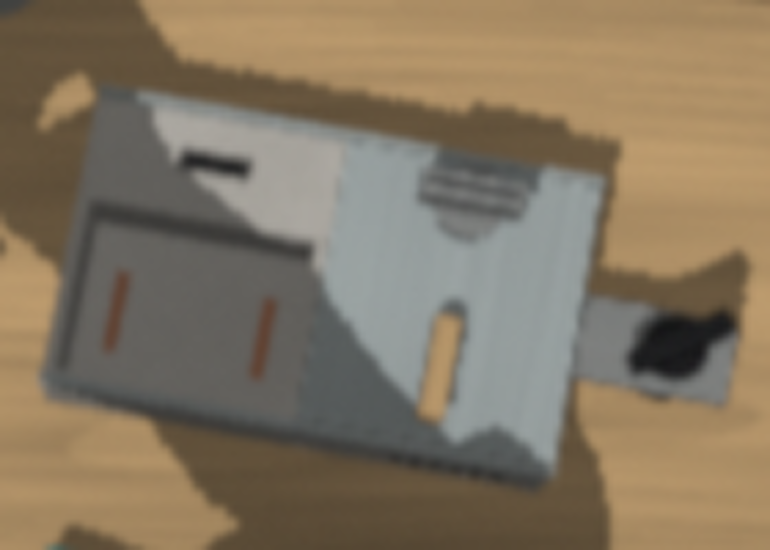

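The crop shows the bay rim corners at about (92,203), (315,243) and (57,368), the cover grip at (440,365), the stud bar at (472,195) and the foot bar at (683,345). The bay sits off-centre, towards the warmer's -x side.

Run:
```python
from h import *
t=np.load('t1.npy',allow_pickle=True).item()
def W(u,v,z): return onz(t,270+(u+.5)/5.5-.5,140+(v+.5)/5.5-.5,z)
P={}
for n,u,v,z in [("A",100,88,.072),("B",607,178,.080),("C",545,487,.078),("D",43,390,.072),("bayUL",92,203,.072),("bayUR",315,243,.072),("bayLL",57,368,.072),("bayLR",298,415,.072),("grip",441,367,.106),("stud",473,188,.134),("foot",683,345,.108)]:
    P[n]=W(u,v,z); print(n,P[n].round(4))
d=lambda a,b:(np.linalg.norm(P[a]-P[b]).round(4),np.degrees(np.arctan2(*(P[a]-P[b])[:2])).round(1))
for a,b in [("A","B"),("D","C"),("bayUL","bayUR"),("bayLL","bayLR"),("A","D"),("bayUL","bayLL"),("bayUR","bayLR"),("stud","grip")]: print(a,b,d(a,b))
# project rim into wrist view now
c=read_camera('wrist')
for n in ("bayUL","bayUR","bayLL","bayLR"): print(n,np.round(proj(c,P[n]),0))
```

```text
A [0.6657 0.103  0.072 ]
B [ 0.6164 -0.1939  0.08  ]
C [ 0.4355 -0.1585  0.078 ]
D [0.4862 0.13   0.072 ]
bayUL [0.5967 0.1054 0.072 ]
bayUR [ 0.5758 -0.0248  0.072 ]
bayLL [0.4992 0.1224 0.072 ]
bayLR [ 0.4748 -0.0168  0.072 ]
grip [ 0.4992 -0.0965  0.106 ]
stud [ 0.5966 -0.1116  0.134 ]
foot [ 0.5143 -0.233   0.108 ]
A B (np.float64(0.301), np.float64(9.4))
D C (np.float64(0.293), np.float64(10.0))
bayUL bayUR (np.float64(0.1319), np.float64(9.1))
bayLL bayLR (np.float64(0.1414), np.float64(9.9))
A D (np.float64(0.1815), np.float64(98.6))
bayUL bayLL (np.float64(0.099), np.float64(99.9))
bayUR bayLR (np.float64(0.1013), np.float64(94.5))
stud grip (np.float64(0.1024), np.float64(98.8))
bayUL [410. 420.]
bayUR [354. 502.]
bayLL [328. 386.]
bayLR [272. 478.]
```

```bash
python3 -m crank '[[[-4,0,-2,0,0,4,-1],[-8.5,0,-2,0,0,8,-1],[-13,0,-2,0,0,12,-1],[-17.5,0,-2,0,0,16,-1],[-22,-0.5,-2,0,0,20,-1],[-26.5,-1,-2,0,0,23,-1],[-31,-1.4,-2,0,0,25.7,-1],[-35,-1.4,-2,0,0,25.7,-1],[-38.1,-1.4,-2,0,0,25.7,-1],[-38.1,-1.4,-2,0,0,25.7,-1],[-38.1,-1.4,-2,0,0,25.7,-1],[-38.1,-1.4,-2,0,0,25.7,-1]]]'
python3 - <<'E'
from h import *
c=read_camera('wrist');np.save('w3',c,allow_pickle=True)
cv2.imwrite('pics/w3.png',c['color'])
a=np.radians(-9.5);y=np.array([-np.sin(a),np.cos(a),0]);x=np.array([np.cos(a),np.sin(a),0]);b=np.array([.537,.047,.072])
print([np.round(proj(c,b+i*.051*x+j*.067*y),0) for i in(-1,1) for j in (-1,1)],yaw(),sense()['eef_pos'])
E
```

```text
clock: 5.75
eef_pos: [0.5221, -0.0405, 0.2578]
orientation: [-2.395, -2.031, 0.001]
wrist_force: [0.4, -0.1, -4.7]
gripper_width: 0.196
finger_force: 59.7
[array([264., 155.]), array([258.,  -6.]), array([374., 156.]), array([381.,  -6.])] -9.3969210211393 [ 0.52219116 -0.04036956  0.25805343]
```

View pics/w3.png

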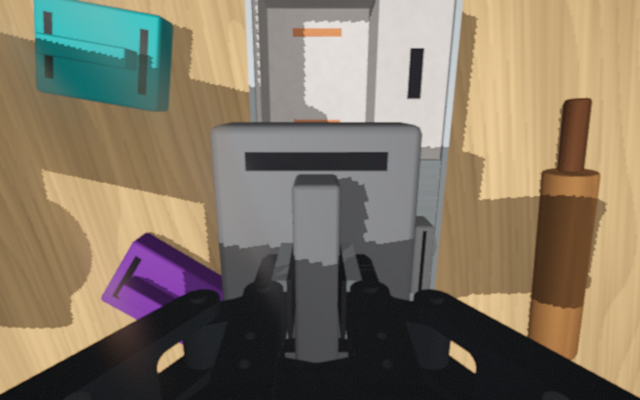

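The wrist view at row 60 shows the bay rims at about x=258 and x=376, some 2 px left of the prediction. The pack is held square, with top corners at (213,128) and (420,125).

```bash
python3 -m crank '[[[4,-0.1,0,0,0,0,-1],[8,-0.1,2,0,0,0,-1],[8.85,-0.1,6,0,0,0,-1],[8.85,-0.1,10,0,0,0,-1],[8.85,-0.1,13,0,0,0,-1],[8.85,-0.1,13,0,0,0,-1],[8.85,-0.1,13,0,0,0,-1]]]'; python3 -c "
from h import *
print(tool([.5355,.047,.050]),yaw())
c=read_camera('side');cv2.imwrite('pics/s2.png',cv2.resize(c['color'][140:270,230:420],None,fx=4,fy=4,interpolation=cv2.INTER_CUBIC))"
```

```text
clock: 6.5
eef_pos: [0.5362, 0.0468, 0.1296]
orientation: [2.396, 2.032, 0.0]
wrist_force: [-0.0, -0.5, -3.2]
gripper_width: 0.193
finger_force: 59.7
[ 0.01 -0.08  7.96] -9.411592418747208
```

View pics/s2.png

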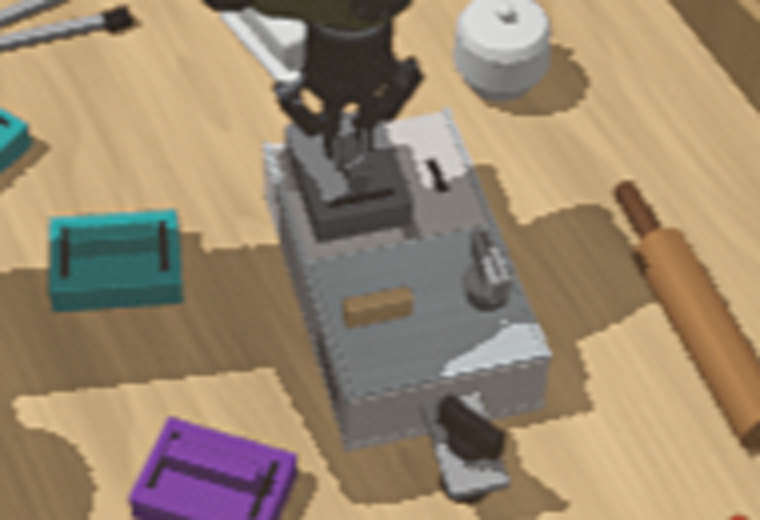

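The pack hangs over the bay at (355,200), clear of its edges. I'll lower it slowly.

```bash
python3 -m crank '[[[0,-0.1,2,0,0,0,-1],[0,-0.1,3.5,0,0,0,-1],[0,-0.1,4.5,0,0,0,-1],[0,-0.1,5.5,0,0,0,-1],[0,-0.1,5.5,0,0,0,-1]]]'; python3 -m crank '[[[0,0,0.8,0,0,0,-1],[0,0,1.6,0,0,0,-1],[0,0,2.2,0,0,0,-1],[0,0,2.5,0,0,0,-1],[0,0,2.5,0,0,0,-1],[0,0,2.5,0,0,0,-1]]]'
```

```text
clock: 7.05
eef_pos: [0.5354, 0.0468, 0.0736]
orientation: [2.397, 2.031, 0.002]
wrist_force: [1.1, 5.0, -6.7]
gripper_width: 0.193
finger_force: 59.4
clock: 7.65
eef_pos: [0.5357, 0.0468, 0.0491]
orientation: [2.396, 2.031, 0.002]
wrist_force: [2.4, 5.1, -6.8]
gripper_width: 0.196
finger_force: 59.6
```

```bash
python3 -m crank '[[[0.25,0,0,0,0,0,-1],[0.25,0,0,0,0,0,-1],[0.25,0,0.1,0,0,0,-1],[0.25,0,0.1,0,0,0,-1]]]'; python3 -m crank '[[[0,0,0,0,0,0,-0.2],[0,0,0,0,0,0,-0.2],[0,0,0,0,0,0,-0.2],[0,0,-3,0,0,0,-0.2],[0,0,-7,0,0,0,-0.2],[0,0,-12,0,0,0,-0.2],[0,0,-16,0,0,0,-0.2],[-3,0,-20,0,0,0,-0.2],[-6,0,-20,0,0,0,-0.2],[-6,0,-20,0,0,0,-0.2],[-6,0,-20,0,0,0,-0.2]]]'
python3 - <<'E'
from h import *
c=read_camera('wrist');np.save('w4',c,allow_pickle=True)
cv2.imwrite('pics/w4.png',c['color']);print(sense()['eef_pos'])
E
```

```text
clock: 8.05
eef_pos: [0.5357, 0.0488, 0.0483]
orientation: [2.397, 2.03, 0.001]
wrist_force: [-2.5, 0.7, 4.4]
gripper_width: 0.191
finger_force: 60.8
clock: 9.15
eef_pos: [0.5255, -0.0106, 0.2476]
orientation: [-2.398, -2.029, -0.0]
wrist_force: [-0.6, -1.0, 0.3]
gripper_width: 0.403
finger_force: 0.0
[ 0.52552074 -0.01009762  0.24732667]
```

View pics/w4.png

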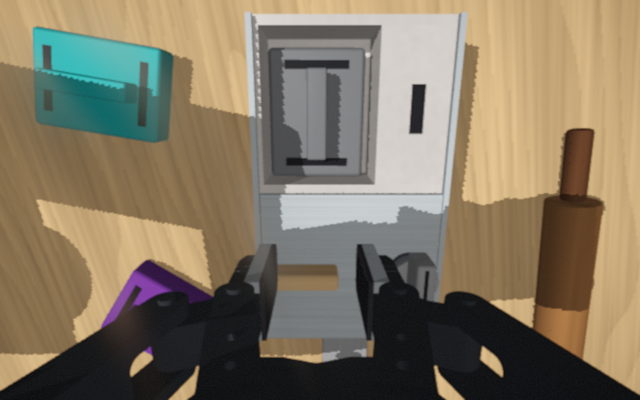

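The wrist view shows the pack flat and centred in the bay, with its body at (270–366, 48–175) inside rims at (260–380, 25–183). Next I'll push the cover shut with closed fingers behind its grip rib.

```bash
python3 -m crank '[[[-4,-1.2,0,0,0,0,-1],[-8,-1.2,0,0,0,0,-1],[-12.5,-1.2,2,0,0,0,-1],[-12.5,-1.2,6,0,0,0,-1],[-12.5,-1.2,10,0,0,0,-1],[-12.5,-1.2,13,0,0,0,-1],[-12.5,-1.2,15,0,0,0,-1],[-12.5,-1.2,15.9,0,0,0,-1],[-12.5,-1.2,15.9,0,0,0,-1],[-12.5,-1.2,15.9,0,0,0,-1]]]'
```

```text
clock: 10.2
eef_pos: [0.4938, -0.1315, 0.0894]
orientation: [2.396, 2.031, 0.001]
wrist_force: [0.8, 0.4, -0.1]
gripper_width: 0.002
finger_force: 0.0
```

```bash
python3 -m crank '[[[1.5,0,0,0,0,0,-1],[3,0,0,0,0,0,-1],[5,0,0,0,0,0,-1],[7,0,0,0,0,0,-1],[9,0,0,0,0,0,-1],[11,0,0,0,0,0,-1],[13,0,0,0,0,0,-1],[14.5,0,0,0,0,0,-1],[15.3,0,0,0,0,0,-1],[15.3,0,0,0,0,0,-1]]]';python3 -m crank '[[[0.3,0,0,0,0,0,-1],[0.5,0,0,0,0,0,-1],[0.7,0,0,0,0,0,-1],[0.8,0,0,0,0,0,-1],[0.8,0,0,0,0,0,-1]]]'
```

```text
clock: 11.2
eef_pos: [0.5183, 0.0205, 0.0887]
orientation: [-2.395, -2.032, -0.0]
wrist_force: [0.9, -0.5, -0.9]
gripper_width: -0.001
finger_force: 0.0
clock: 11.7
eef_pos: [0.5195, 0.0271, 0.0885]
orientation: [-2.397, -2.03, 0.0]
wrist_force: [-2.0, -1.1, 1.3]
gripper_width: 0.001
finger_force: 1.1
```

```bash
python3 -m crank '[[[0.2,0,0,0,0,0,-1],[0.4,0,0,0,0,0,-1],[0.4,0,0,0,0,0,-1]]]';python3 -m crank '[[[0.2,0,0,0,0,0,-1],[0.4,0,0,0,0,0,-1],[0.4,0,0,0,0,0,-1]]]'
python3 - <<'E'
from h import *
c=read_camera('top');np.save('t2',c,allow_pickle=True)
cv2.imwrite('pics/t2.png',cv2.resize(c['color'][140:250,260:410],None,fx=5,fy=5,interpolation=cv2.INTER_CUBIC))
E
```

```text
clock: 12.0
eef_pos: [0.5204, 0.0314, 0.0886]
orientation: [-2.397, -2.031, -0.0]
wrist_force: [-0.7, -0.2, 0.5]
gripper_width: 0.001
finger_force: 0.4
clock: 12.3
eef_pos: [0.5211, 0.0354, 0.0887]
orientation: [2.397, 2.031, 0.001]
wrist_force: [0.1, 0.2, -0.7]
gripper_width: 0.001
finger_force: 0.2
```

View pics/t2.png

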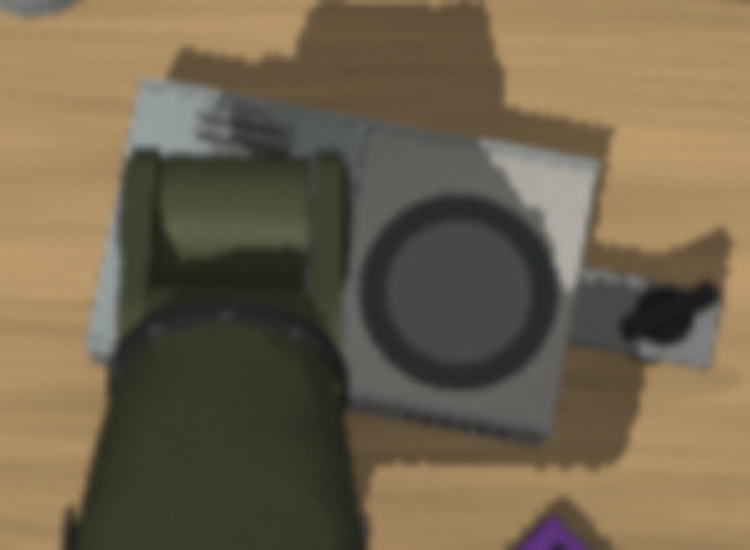

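The cover has slid over the bay: its deck-side edge is at about (362,125)–(350,405) in the crop. I'll push on until it meets the stop.

```bash
python3 -m crank '[[[0.2,0,0,0,0,0,-1],[0.3,0,0,0,0,0,-1],[0.3,0,0,0,0,0,-1],[0.3,0,0,0,0,0,-1]]]';python3 -m crank '[[[0.15,0,0,0,0,0,-1],[0.3,0,0,0,0,0,-1],[0.3,0,0,0,0,0,-1]]]'
```

```text
clock: 12.75
eef_pos: [0.5213, 0.0359, 0.0888]
orientation: [2.396, 2.029, -0.004]
wrist_force: [-4.6, -21.1, 3.6]
gripper_width: 0.001
finger_force: 10.8
clock: 13.05
eef_pos: [0.5213, 0.0361, 0.0888]
orientation: [2.394, 2.027, -0.011]
wrist_force: [-9.8, -45.7, 7.8]
gripper_width: 0.0
finger_force: 23.7
```

```bash
python3 -m crank '[[[-1,0,0,0,0,0,-1],[-1.5,0,-3,0,0,0,-1],[-2,0,-7,0,0,0,0],[-3,3,-12,0,0,0,0.5],[-4.4,6,-16,0,0,0,0.5],[-4.4,9.7,-17,0,0,0,0.5],[-4.4,9.7,-17,0,0,0,0.5],[-4.4,9.7,-17,0,0,0,0.5],[-4.4,9.7,-17,0,0,0,0.5]]]'
python3 - <<'E'
from h import *
c=read_camera('wrist');np.save('w5',c,allow_pickle=True)
t=read_camera('top');np.save('t3',t,allow_pickle=True)
a=c['color'];u,v=np.round(proj(c,[.620,.036,.134])).astype(int);print(u,v,np.round(proj(t,[.62,.036,.134])),yaw(),sense()['eef_pos'])
y0=max(v-90,0);x0=u-90;p=cv2.resize(a[y0:y0+180,x0:x0+180],(540,540),interpolation=cv2.INTER_CUBIC)
cv2.imwrite('pics/w5.png',p);print(x0,y0)
# wood rib mask
h=cv2.cvtColor(a,cv2.COLOR_BGR2HSV);g=cv2.cvtColor(a,cv2.COLOR_BGR2GRAY)
for r in range(v-50,v+61,10): print(r,g[r,u-40:u+41:4].tolist())
E
```

```text
clock: 13.95
eef_pos: [0.6096, -0.0179, 0.2577]
orientation: [-2.396, -2.03, 0.002]
wrist_force: [0.8, 0.6, 0.3]
gripper_width: 0.746
finger_force: 0.0
321 122 [308. 165.] -9.430605143729931 [ 0.60960897 -0.01792334  0.25820509]
231 32
72 [201, 202, 200, 200, 199, 198, 198, 197, 197, 196, 196, 195, 195, 194, 194, 194, 192, 193, 151, 192, 113]
82 [201, 200, 199, 199, 198, 198, 197, 193, 169, 172, 89, 164, 162, 175, 191, 190, 190, 190, 157, 192, 107]
92 [201, 200, 200, 199, 198, 197, 197, 180, 168, 172, 43, 163, 160, 109, 121, 121, 122, 122, 108, 165, 103]
102 [204, 203, 203, 202, 202, 171, 166, 162, 167, 171, 39, 162, 160, 101, 101, 101, 125, 126, 115, 123, 103]
112 [201, 201, 200, 199, 168, 170, 167, 161, 165, 170, 34, 162, 157, 101, 100, 102, 101, 122, 120, 125, 109]
122 [204, 203, 202, 201, 168, 170, 165, 161, 164, 168, 35, 165, 157, 99, 99, 102, 102, 125, 121, 124, 113]
132 [200, 200, 200, 199, 196, 167, 164, 160, 163, 167, 35, 164, 155, 98, 99, 101, 123, 122, 121, 124, 115]
142 [202, 203, 201, 201, 201, 200, 200, 176, 161, 167, 34, 164, 153, 114, 123, 122, 124, 121, 122, 124, 115]
152 [198, 199, 199, 199, 199, 198, 198, 196, 161, 166, 34, 163, 151, 120, 124, 123, 124, 122, 124, 122, 118]
162 [197, 199, 198, 198, 198, 198, 197, 197, 197, 197, 198, 196, 196, 196, 196, 196, 181, 143, 173, 143, 118]
172 [195, 195, 195, 194, 195, 195, 195, 195, 195, 195, 194, 195, 194, 194, 194, 193, 193, 170, 196, 135, 119]
182 [196, 196, 196, 196, 196, 196, 195, 195, 194, 195, 195, 195, 195, 194, 194, 193, 194, 162, 196, 126, 121]
```

Run:
```python
from h import *
c=np.load('w5.npy',allow_pickle=True).item();g=cv2.cvtColor(c['color'],cv2.COLOR_BGR2GRAY)
m=(g<75).astype(np.uint8);n,l,s,ce=cv2.connectedComponentsWithStats(m);i=l[120,321];print(s[i],ce[i])
ys,xs=np.nonzero(l==i);
a,b=onz(c,xs[ys==ys.min()].mean(),ys.min(),.134),onz(c,xs[ys==ys.max()].mean(),ys.max(),.134)
print(a.round(4),b.round(4),((a+b)/2).round(4),np.linalg.norm(a-b),np.degrees(np.arctan2(*(a-b)[:2])))
print(tool([*((a+b)/2)[:2],.2]))
```

```text
[321  83   2  71 142] [321.5 118. ]
[0.6249 0.0626 0.134 ] [0.6168 0.0133 0.134 ] [0.6208 0.038  0.134 ] 0.050018930004809364 9.249418659325661
[5.7  0.2  5.82]
```

```bash
python3 -m crank '[[[3,0.2,2,0,0,0,0.1],[5.7,0.2,6,0,0,0,0.1],[5.7,0.2,10,0,0,0,0.1],[5.7,0.2,13,0,0,0,0.1],[5.7,0.2,15.1,0,0,0,0.1],[5.7,0.2,15.1,0,0,0,0.1],[5.7,0.2,15.1,0,0,0,-1],[5.7,0.2,15.1,0,0,0,-1],[5.7,0.2,15.1,0,0,0,-1],[5.7,0.2,15.1,0,0,0,-1]]]';python3 -m crank '[[[0,0,0.4,0,0,0,-1],[0,0,0.8,0,0,0,-1],[0,0,1.2,0,0,0,-1],[0,0,1.35,0,0,0,-1],[0,0,1.35,0,0,0,-1]]]'
```

```text
clock: 15.05
eef_pos: [0.6223, 0.0376, 0.1088]
orientation: [2.396, 2.03, 0.003]
wrist_force: [1.9, 0.7, 1.9]
gripper_width: 0.178
finger_force: 62.7
clock: 15.55
eef_pos: [0.6224, 0.0376, 0.0955]
orientation: [2.396, 2.03, 0.003]
wrist_force: [-1.8, 0.5, 14.3]
gripper_width: 0.173
finger_force: 64.6
```

```bash
python3 -m crank '[[[0,0,0,0,0,8,-1],[0,0,0,0,0,16,-1],[0,0,0,0,0,24,-1],[0,0,0,0,0,32,-1],[0,0,0,0,0,40,-1],[0,0,0,0,0,48,-1],[0,0,0,0,0,56,-1],[0,0,0,0,0,64,-1],[0,0,0,0,0,72,-1],[0,0,0,0,0,79,-1],[0,0,0,0,0,83,-1],[0,0,0,0,0,83,-1]]]';python3 -c "
from h import *
print(yaw(),sense()['ft_torque'])"
```

```text
clock: 16.75
eef_pos: [0.6221, 0.0379, 0.0954]
orientation: [-3.14, 0.071, -0.002]
wrist_force: [-3.2, 1.9, 15.8]
gripper_width: 0.174
finger_force: 64.7
-92.59581892310592 [ 0.38686223  0.84075551 -0.02098035]
```

```bash
python3 -m crank '[[[0,0,-0.3,0,0,0,-1],[0,0,-0.5,0,0,0,-1],[0,0,-0.5,0,0,0,-1]]]'; python3 -m crank '[[[0,0,0,0,0,0,0.1],[0,0,0,0,0,0,0.1],[0,0,0,0,0,0,0.1],[0,0,-4,0,0,0,0.1],[0,0,-8,0,0,0,0.5],[0,0,-12,0,0,0,0.5],[0,0,-16,0,0,0,0.5],[0,0,-16,0,0,0,0.5]]]'
python3 - <<'E'
from h import *
c=read_camera('wrist');np.save('w6',c,allow_pickle=True)
t=read_camera('side');np.save('s3',t,allow_pickle=True)
print(np.round(proj(c,[.621,.038,.127])),yaw(),sense()['eef_pos'])
t=read_camera('top');np.save('t4',t,allow_pickle=True)
E
```

```text
clock: 17.05
eef_pos: [0.622, 0.0379, 0.0997]
orientation: [-3.14, 0.067, -0.001]
wrist_force: [-0.1, 2.8, 6.1]
gripper_width: 0.174
finger_force: 63.6
clock: 17.85
eef_pos: [0.6231, 0.0375, 0.2651]
orientation: [-3.141, 0.067, -0.014]
wrist_force: [0.4, -0.4, 0.1]
gripper_width: 0.747
finger_force: 0.0
[316. 192.] -92.46240006213178 [0.62178255 0.03750048 0.25938161]
```

Run:
```python
from h import *
c=np.load('w6.npy',allow_pickle=True).item();g=cv2.cvtColor(c['color'],cv2.COLOR_BGR2GRAY)
m=(g<75).astype(np.uint8);n,l,s,ce=cv2.connectedComponentsWithStats(m)
for i in range(1,n):
    if s[i][4]>40 and s[i][1]<300: print(s[i],ce[i].round(1))
o,d=ray(c,316,192);
i=[i for i in range(1,n) if abs(ce[i][0]-316)<40 and abs(ce[i][1]-192)<30 and 60<s[i][4]<600]
for k in i:
    ys,xs=np.nonzero(l==k)
    for z in (.134,.127,.123):
        a,b=onz(c,xs.min(),ys[xs==xs.min()].mean(),z),onz(c,xs.max(),ys[xs==xs.max()].mean(),z)
        A,B=onz(c,xs[ys==ys.min()].mean(),ys.min(),z),onz(c,xs[ys==ys.max()].mean(),ys.max(),z)
        print(z,((A+B)/2).round(4),np.linalg.norm(A-B).round(4),np.degrees(np.arctan2(*(A-B)[:2])))
cv2.imwrite('pics/w6.png',cv2.resize(c['color'][90:290,200:440],(720,600),interpolation=cv2.INTER_CUBIC))
```

```text
[ 357    0  283   35 3611] [468.5  13.3]
[308 153  17   3  46] [315.8 154.1]
[315 162   2  61 122] [315.5 192. ]
[    0   201   640   199 53206] [325.8 343.1]
[535 226  67  15 223] [555.8 231.9]
[ 552  246   84   51 2673] [590.3 269.4]
0.134 [0.6222 0.0381 0.134 ] 0.049 92.52473194147044
0.127 [0.6206 0.0382 0.127 ] 0.0503 92.52473194147044
0.123 [0.6197 0.0382 0.123 ] 0.051 92.52473194147044
```

The stud has turned 83° (1.45 rad) and sits about 7 mm down (slot length and position fit z≈.127), so it is caught. Next is the foot.

```bash
python3 -m crank '[[[-1,4,0,0,0,-8,0.5],[-2,8,0,0,0,-16,0.5],[-3,12,0,0,0,-24,0.5],[-4,16,0,0,0,-32,0.5],[-5,20,0,0,0,-40,0.5],[-6,24,0,0,0,-48,0.5],[-7,28,0,0,0,-56,0.5],[-7.4,32,0,0,0,-64,0.5],[-7.4,32.5,0,0,0,-72,0.5],[-7.4,32.5,0,0,0,-80,0.5],[-7.4,32.5,0,0,0,-88,0.5],[-7.4,32.5,0,0,0,-96,0.5]]]';python3 -m crank '[[[0,0,0,0,0,-8.5,0.5],[0,0,0,0,0,-17,0.5],[0,0,0,0,0,-17,0.5],[0,0,0,0,0,-17,0.5]]]'
python3 - <<'E'
from h import *
c=read_camera('wrist');np.save('w7',c,allow_pickle=True)
u,v=np.round(proj(c,[.514,-.233,.108])).astype(int)
print(u,v,yaw(),sense()['eef_pos'])
y0=max(v-80,0);x0=u-90
cv2.imwrite('pics/w7.png',cv2.resize(c['color'][y0:y0+180,x0:x0+200],(667,600),interpolation=cv2.INTER_CUBIC));print(x0,y0)
E
```

```text
clock: 19.2
eef_pos: [0.5334, -0.284, 0.2572]
orientation: [-2.144, -2.293, 0.001]
wrist_force: [0.1, 0.7, -0.5]
gripper_width: 0.75
finger_force: 0.0
clock: 19.6
eef_pos: [0.5337, -0.2839, 0.258]
orientation: [-1.795, -2.576, 0.0]
wrist_force: [-0.3, -0.5, 0.3]
gripper_width: 0.75
finger_force: 0.0
317 122 20.298214845535874 [ 0.53372522 -0.28389937  0.25827617]
227 42
```

View pics/w7.png

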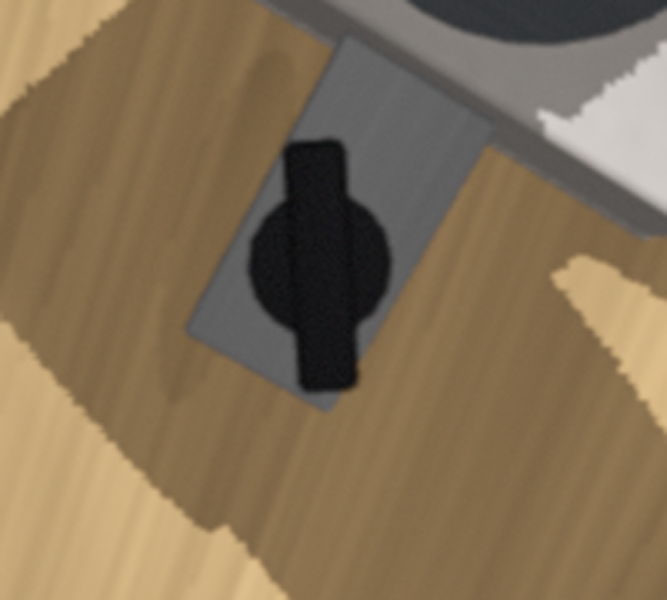

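The foot bar runs from about (314,143) to (328,388) in the crop, centred on (321,266), over its round disc on the bracket.

Run:
```python
from h import *
c=np.load('w7.npy',allow_pickle=True).item()
k=3.333
f=lambda u,v,z:onz(c,227+(u+.5)/k-.5,42+(v+.5)/k-.5,z)
for z in (.107,.110):
    a,b=f(314,143,z),f(328,388,z);q=(a+b)/2
    ang=np.degrees(np.arctan2((b-a)[1],(b-a)[0]))
    print(z,q.round(4),np.linalg.norm(a-b).round(4),ang,'foot from warmer x (deg cw)',-9.4-ang,np.radians(-9.4-ang),tool([q[0],q[1],.085]),yaw()-ang)
```

```text
0.107 [ 0.5183 -0.2315  0.107 ] 0.0583 -66.12109024658736 foot from warmer x (deg cw) 56.72109024658736 0.9899697801237918 [ 5.43  0.39 17.33] 86.41930509212324
0.11 [ 0.5182 -0.2314  0.11  ] 0.0577 -66.12109024658726 foot from warmer x (deg cw) 56.72109024658726 0.98996978012379 [ 5.45  0.38 17.33] 86.41930509212312
```

```bash
python3 -m crank '[[[3,0.4,3,0,0,-3.6,0.1],[5.4,0.4,7,0,0,-3.6,0.1],[5.4,0.4,11,0,0,-3.6,0.1],[5.4,0.4,14,0,0,-3.6,0.1],[5.4,0.4,16.5,0,0,-3.6,0.1],[5.4,0.4,17.5,0,0,-3.6,0.1],[5.4,0.4,17.5,0,0,-3.6,0.1],[5.4,0.4,17.5,0,0,-3.6,-1],[5.4,0.4,17.5,0,0,-3.6,-1],[5.4,0.4,17.5,0,0,-3.6,-1],[5.4,0.4,17.5,0,0,-3.6,-1]]]';python3 -c "
from h import *
print(yaw(),sense()['ft_torque'])"
```

```text
clock: 20.75
eef_pos: [0.52, -0.232, 0.0859]
orientation: [1.706, 2.634, 0.002]
wrist_force: [6.0, 2.4, 3.4]
gripper_width: 0.171
finger_force: 60.4
24.133471697470952 [ 0.43384462 -0.88543721  0.06162306]
```

```bash
python3 -m crank '[[[0,0,0.04,0,0,8,-1],[0,0,0.08,0,0,16,-1],[0,0,0.12,0,0,24,-1],[0,0,0.16,0,0,32,-1],[0,0,0.2,0,0,40,-1],[0,0,0.24,0,0,47,-1],[0,0,0.24,0,0,47,-1]]]';python3 -c "
from h import *
print(yaw(),sense()['ft_torque'],sense()['wrist_force'])";python3 -m crank '[[[0,0,0.03,0,0,6,-1],[0,0,0.06,0,0,11,-1],[0,0,0.06,0,0,11,-1]]]';python3 -c "
from h import *
print(yaw(),sense()['ft_torque'],sense()['wrist_force'])"
```

```text
clock: 21.45
eef_pos: [0.52, -0.232, 0.0834]
orientation: [2.619, 1.729, 0.004]
wrist_force: [5.8, 3.2, 2.7]
gripper_width: 0.171
finger_force: 60.3
-23.128221640212377 [ 0.57235868 -0.72594976 -0.1197112 ] [5.77793076 3.22956957 2.70402847]
clock: 21.75
eef_pos: [0.52, -0.2319, 0.0828]
orientation: [2.772, 1.472, 0.004]
wrist_force: [6.1, 3.1, 3.6]
gripper_width: 0.169
finger_force: 60.4
-34.05307643920015 [ 0.65467877 -0.71117974 -0.09782504] [6.10680531 3.07183811 3.62643181]
```

```bash
python3 -m crank '[[[0,0,0,0,0,0,0.1],[0,0,0,0,0,0,0.1],[0,0,0,0,0,0,0.1],[0,0,-4,0,0,0,0.1],[0,0,-9,0,0,0,0.5],[0,0,-14,0,0,0,0.5],[-4,0,-17.5,0,0,0,0.5],[-5.4,0,-17.5,0,0,0,0.5],[-5.4,0,-17.5,0,0,0,0.5],[-5.4,0,-17.5,0,0,0,0.5]]]'
python3 - <<'E'
from h import *
c=read_camera('wrist')
u,v=np.round(proj(c,[.5185,-.232,.104])).astype(int)
g=cv2.cvtColor(c['color'],cv2.COLOR_BGR2GRAY);m=(g<45).astype(np.uint8);n,l,s,ce=cv2.connectedComponentsWithStats(m);i=l[v,u]
print(s[i],ce[i]);r=cv2.fitEllipse(max(cv2.findContours((l==i).astype(np.uint8),0,1)[0],key=len));print(r)
ys,xs=np.nonzero(l==i);P=np.array([onz(c,x,y,.104) for x,y in zip(xs,ys)])[:,:2];w,V=np.linalg.eigh(np.cov(P.T));d=V[:,1]
a=np.degrees(np.arctan2(d[1],d[0]));print(a,[np.radians(-9.4-a+k) for k in(0,180)])
# side-view: did stud/others move? compare bystanders with the start picture
t=read_camera('top')['color'];t0=cv2.imread('pics/top0.png')
for nme,x,y in [("pin",380,128),("bowl",265,126),("butter",223,180),("ladle",160,182),("tongs",183,255),("mug",450,264),("kettle",480,186)]:
    p=t0[y-14:y+15,x-14:x+15];q=cv2.matchTemplate(t[y-24:y+25,x-24:x+25],p,cv2.TM_CCOEFF_NORMED);_,b,_,k=cv2.minMaxLoc(q);print(nme,round(b,2),k[0]-10,k[1]-10)
E
```

```text
clock: 22.75
eef_pos: [0.4883, -0.2767, 0.255]
orientation: [-2.771, -1.476, 0.001]
wrist_force: [-0.1, 0.6, -0.9]
gripper_width: 0.751
finger_force: 0.0
[ 298   82   42   75 1977] [318.22104198 118.70005058]
((318.23797607421875, 118.82889556884766), (37.19426345825195, 69.86203002929688), 0.4879719614982605)
55.64365926333347 [np.float64(-1.1352260116904784), np.float64(2.006366641899315)]
pin 1.0 0 0
bowl 1.0 0 0
butter 1.0 0 0
ladle 1.0 0 0
tongs 1.0 0 0
mug 0.88 0 0
kettle 0.82 1 0
```

The foot is at about 2.01 rad, no bystander has moved, and the gripper is clear. I'll hand in.

```bash
python3 -c "
from workcell import *
print(sign_off())"
```

```text
the job is handed in; nothing more can be done
None
```

I've handed the job in at about 23 s: pack flat in the bay, cover pushed to its stop, stud turned 1.45 rad and caught, foot at about 2.0 rad (taking the bar to lie along the warmer's x at zero); no bystander moved, and the hand-in gave no verdict.

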